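# Let-by test at the kitchen water meter

## Task

The water meter is being checked for a valve that lets water by. Take the flat-bladed valve key out of the tool stand, put it fully into the lock of the meter's inlet valve, turn it clockwise (seen from above) to its stop to shut the water off, and leave it in the lock. Then take the pressure gauge from the stand, set its rubber socket upright over the test nipple on the outlet side and press it down gently, so that the nipple's spring pin goes in more than half way; finish while holding the gauge there, still pressing, and leave the other things where they stand.

Things in the scene. Friction and masses are not known exactly. Their poses are not given: they have to be found in the camera images.
- meter_set: Water meter set fixed on the worktop, 390 mm long along its y: a copper pipe (axis 50 mm up) runs through the inlet valve (+y end, left as the robot sees it), the round brass meter in the middle (88 mm across, grey top at 84 mm, open lid standing behind it to 145 mm) and the outlet fitting (-y end). Origin on the worktop under the meter's centre, z up, front -x.
- lock_slot (a point): Centre of the slot's mouth in the lock on top of the inlet valve, 105 mm from the meter's centre, 93 mm up. The brass cylinder (33 mm across) turns in a fixed steel housing (43 mm across, rim 94 mm up). The slot runs along this point's y axis, which turns with the lock (half a turn is the same slot): 7 mm wide, 17 mm long, 18 mm deep. z up.
- slot_floor (a point): Centre of the floor of the slot, on the lock's axis, 75 mm above the worktop; fixed to the meter set (does not turn).
- lock (a joint): Angle of the lock cylinder in rad: 0 = fully open, slot in line with the pipe; grows clockwise seen from above, 1.571 = shut, at its stop, slot across the pipe. It starts at 0.25 to 0.55. It turns stiffly at 0.10 N m and stays where it is left; the key has about 0.15 rad of play in the slot.
- valve_key: Steel key, 60 mm tall, 70 g, standing in the stand's middle hole (22 mm deep), blade down, its tip 13 mm above the worktop. Origin at the blade's tip, z up. Blade 5 mm (x) by 14 mm (y), 26 mm long, its last 4 mm 3 by 10; 17 mm collar above; flat bow 8 mm thick (x), 28 mm wide (y), 34 to 60 mm above the tip: grip it across its thickness.
- key_bow (a point): Middle of the key's flat bow, 47 mm above the blade's tip; axes as the key's.
- key_tip (a point): Tip of the key's blade (the key's origin).
- gauge: Push-on pressure gauge, 101 mm tall, 130 to 200 g: round steel dial case (58 mm across, 26 mm thick along x, dial on -x) on a stem above a black rubber socket open at its foot (31 mm across the flared mouth, 25 above; bore 16 mm, 22 at the mouth, 17 deep). Origin at the mouth's centre, 13 mm above the worktop in the stand's 22 mm deep round hole. z up. Grip it across the case's flat faces.
- gauge_dial (a point): Centre of the gauge's dial case, 72 mm above the socket's mouth.
- gauge_mouth (a point): Centre of the socket's mouth (the gauge's origin).
- nipple_top (a point): Centre of the rim of the test nipple on the outlet fitting, 105 mm from the meter's centre, 90 mm up. Brass, 12 mm across, 19 mm clear of its foot; a spring pin stands 5 mm above the rim. The gauge's socket goes over it: its floor meets the pin when the mouth is 12 mm below the rim, and the rim itself when the mouth is 17 mm below.
- pin (a joint): How far the nipple's spring pin (6 mm across) is pressed in, in m: 0 = out, 0.005 = flush with the rim. Its spring needs 2 N to start and 1 N more per mm, 7 N when flush.
- stand: Grey plastic tool stand fixed on the worktop, 72 mm (x) by 200 mm (y), 35 mm high, with a flat foot 84 by 212 mm, 6 mm high; origin under its centre. Along its own y: gauge at +60 mm, valve key at -20 mm, bleed key at -70 mm.
- bleed_key: Bystander: smaller round-shanked bleed key with a 22 mm round disc for a bow, 57 mm tall, in the end hole of the stand. Not needed.
- sample_bottle: Bystander: white bottle with a screw cap, 60 mm across, 114 mm tall; origin under its centre.
- glass: Bystander: drinking glass upside down, 61 mm across, 124 mm tall; origin under its centre.
- mug: Bystander: mug 78 mm across with a handle, 90 mm tall; origin under its middle.
- spice_jar: Bystander: spice jar 45 mm across, 108 mm tall; origin under its centre.
- notebook: Bystander: black notebook lying at the right, 148 x 110 x 16 mm.

How it is judged:
On the way, in this order (a step that is already met when the one before it is completed fails the run):
1. the key's blade is fully in the lock's slot (distance between key_tip and slot_floor below 0.005 m and angle between valve_key's own z axis and vertical below 0.15 rad), for 0.2 s.
2. the lock is turned to shut with the key in it (value of joint lock above 1.4 rad and distance between key_tip and slot_floor below 0.006 m), for 0.2 s.
3. the gauge's socket is over the nipple and its pin pressed in more than half way (value of joint pin above 0.0025 m and horizontal distance between gauge_mouth and nipple_top below 0.006 m and contact force between the fingers and gauge above 1 N), for 1 s.
At the end, for the whole second after the job is handed in: Lock within 0.17 rad of its shut stop, the key let go and standing in it (tip within 6 mm of the slot floor); the gripper holds the gauge still over the nipple (within 6 mm, within 8 degrees of upright), pin over 2.5 mm in, pressing with 2 to 16 N (all of step 2 and all of step 3 and contact force between each of the arm, the fingers and valve_key below 0.2 N and z of gauge_mouth in the frame of nipple_top below -0.012 m and angle between gauge's own z axis and vertical below 0.14 rad and contact force between gauge and meter_set between 2 and 16 N and linear speed of gauge below 0.02 m/s); the arm keeps its last pose, push and grip.
It fails at once if the gauge is pressed on the meter set harder than 30 N (contact force between gauge and meter_set above 30 N).
It fails at once if a bystander is moved (distance of any of sample_bottle, glass, mug, spice_jar, notebook, bleed_key from where it was at the start of the episode above 0.03 m).
It also fails if it takes over 72 s, if anything falls off the work surface, if the arm or the gripper's body presses on something with over 40 N, if the wrist force passes 120 N, or if a joint passes its speed limit or range.

## Robot

A 7-joint arm with a two-finger parallel gripper is mounted at the origin on a cart in front of the work surface, level with it; the furniture and walls round the work are solid. World frame = base frame: x ahead of the robot, y to its left, z up, the work surface at z = 0. Lengths are in m, angles in rad, forces in N, time in s.
With the tool pointing down it reaches from about 0.35 to 0.775 m from the base axis. Payload 3.1 kg.
Tool frame: the origin (TCP) lies between the finger pads; the fingertips stand 17 mm ahead of it and the grasp point (between the pads) lies 2 mm behind it; z points along the fingers, y is the line along which they close (so a half turn about z gives the same grasp; the last joint's range is limited). The gripper opens to 85 mm and grips with 20 to 120 N. Pads are 22 mm wide; open, the fingers measure 114 mm over their backs; the gripper's body (76 mm by 85 mm) begins 54 mm behind the grasp point. The pads swing forward as they close: fully open they stand 13 mm farther back than shut.
Start: joints at [-1.324, 0.311, 0.014, 1.512, -0.004, 1.319, -0.027], TCP at [0.157, 0.527, 0.248] pointing down, gripper open.
Joint ranges: [-2.7, 2.7], [-0.3, 1.91], [-1.27, 1.3], [0.12, 2.57], [-1.44, 4.58], [0.2, 2.03], [-3.05, 3.05]. Speed limits (rad/s): [2.79, 2.79, 3.14, 3.14, 3.14, 3.14, 3.14].

## Interface

Orientations are given as a unit quaternion [w, x, y, z].
In Python, from plant import env, kin, camera, camera_info gives the robot as it stands. Calls block until the motion is done:
- env.reach(position, orientation): joint-space move of the TCP to a pose.
- env.line_to(position, attitude=None, v=0.15): straight line of the TCP; attitude=None keeps the orientation; v is the mean speed in m/s.
- env.goto_joints(angles): joint-space move.
- env.grip(opening, grip_force=None): finger opening in m; grip_force is the grip in N (None keeps the last); returns when the fingers have stopped.
- env.sleep(seconds).
- kin.inverse_kinematics(position, orientation): joint angles nearest the present ones, or None.
- env.observe(): the state.
- camera(name): name is "side" or "top"; returns (picture, depth): 400x640x3 uint8, red, green, blue; 400x640 float32, m along the optical axis (not along the pixel's ray), 0 where there is no reading.
- camera_info(name): a dict with "fx", "fy", "cx", "cy" (pixels), "R" (3x3) and "t" (3): a world point X has camera coordinates R X + t. Camera axes: x right, y down, z forward; pixel columns grow to the right and rows downward; lengths in m; the calibration is good to about 2 mm. A picture is of the moment at which its call begins. camera_info takes no time and is no camera call.
A pose or a line that the arm cannot do raises env.Unreachable and nothing moves.
- env.hand_in(): hands the job in; it is judged then, once.
The state is a dict: "time": time; "q": joint angles; "qd": joint speeds; "effort": joint torques, N m; "ee_pos": TCP position; "tool_rot": TCP orientation; "ft_force": force on the tool from outside, world axes, zero at the start; "ft_torque": the same for the moment, N m; "finger_gap": finger opening in m; "gripper_force": force on a finger pad.
Only numpy, scipy, OpenCV 4.12 (cv2) and the standard library are available. Lean on these libraries where they do the work, as an engineer would, in place of code of your own. Each camera call takes 0.05 s, during which the arm holds its last target. There are 200 camera calls.

## Working session

There is one attempt and no reset: what is moved stays moved. The work goes in short steps, each a Python script; the robot and the scene stay as the last script left them, time stands still between calls to the robot, and variables do not carry over. Pictures are saved under pics/ and viewed, at most 10 in all, crops included, and the job is handed in when it is done.

```bash
mkdir -p pics; ls; cat > h.py <<'E'
import numpy as np, cv2
from plant import env, kin, camera, camera_info
def snap(n,save=None):
    p,d=camera(n)
    if save: cv2.imwrite(f'pics/{save}.png',p[:,:,::-1])
    return p,d
def cloud(n,d):
    c=camera_info(n);v,u=np.mgrid[:d.shape[0],:d.shape[1]]
    P=np.stack([(u-c['cx'])/c['fx']*d,(v-c['cy'])/c['fy']*d,d],-1)
    W=(P-np.array(c['t']))@np.array(c['R']); W[d==0]=np.nan
    return W
E
python3 - <<'E'
from h import *
for n in('side','top'):
    p,d=snap(n,n); W=cloud(n,d); np.savez(f'{n}.npz',p=p,d=d,W=W)
    c=camera_info(n); R=np.array(c['R']);print(n,-R.T@np.array(c['t']),R[2],c['fx'])
s=env.observe();print(s)
E
```

```text
pics
side [-0.80301248 -0.07011313  0.66398075] [ 0.92182442  0.01120198 -0.38744581] 491.3356467278748
top [ 0.33923329 -0.03382064  1.4691179 ] [ 0.17122799 -0.00449119 -0.9852212 ] 472.71742565606417
{'time': 0.1, 'q': array([-1.32371407,  0.31162805,  0.01396113,  1.51293139, -0.00440758,
        1.31921483, -0.02721643]), 'qd': array([-9.41023700e-04,  5.10841280e-06, -4.67237894e-04, -3.08548230e-03,
        6.55390691e-04,  1.17767426e-03,  7.94967040e-04]), 'effort': array([ 6.95855888e-04, -3.80855227e+01,  1.46543439e-01, -2.31241411e+01,
        1.23814977e-02,  8.11787409e-03,  3.78041534e-05]), 'ee_pos': array([0.15641755, 0.52662269, 0.24732527]), 'tool_rot': array([-1.18713886e-04,  1.43846106e-01,  9.89599485e-01, -1.06885365e-03]), 'ft_force': array([ 0.33071874, -0.50218952, -0.88708891]), 'ft_torque': array([-0.08065256, -0.02893438, -0.00417496]), 'gripper_force': 0.0, 'finger_gap': 0.08515248716764433}
```

View pics/top.png

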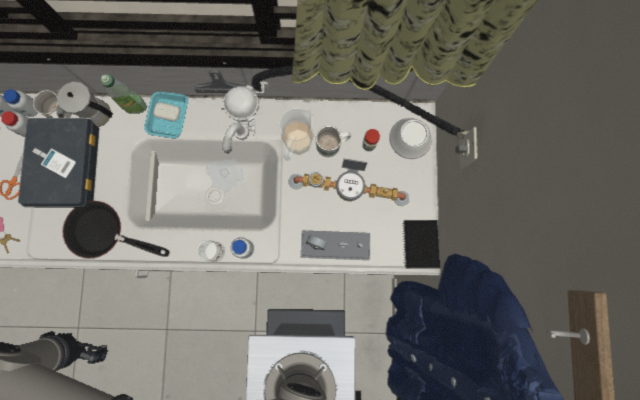

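View pics/side.png

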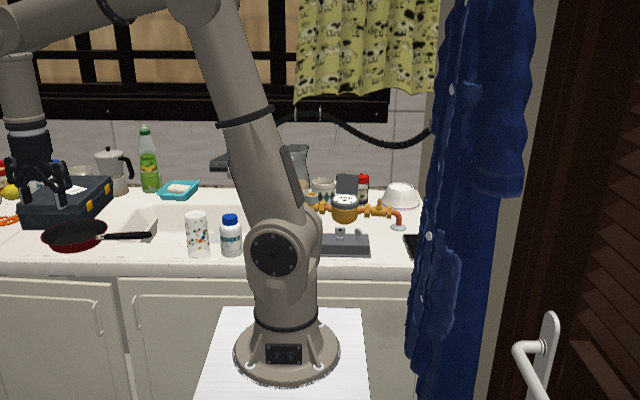

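Top view: stand around (335,245) with gauge at (316,242), key (344,245), bleed key (361,245); meter at (350,184), lock near (316,180), nipple near (378,190). The side view is partly blocked by the arm.

```bash
python3 - <<'E'
from h import *
z=np.load('top.npz');p=z['p'];W=z['W']
c=p[160:275,280:420];cv2.imwrite('pics/crop.png',cv2.resize(c[:,:,::-1],None,fx=5.5,fy=5.2,interpolation=cv2.INTER_CUBIC))
for n,u,v in[('stand',330,253),('gauge',316,242),('key',344,245),('bleed',361,245),('meter',350,184),('lock',316,180),('nip',378,190),('top',420,240),('jack',420,290),('glass',240,247)]:print(n,W[v,u].round(3))
# stand
roi=np.zeros(W.shape[:2],bool);roi[225:270,290:380]=1
S=W[roi&(abs(W[...,2]-.035)<.006)][:,:2];print('standrect',len(S),cv2.minAreaRect((S*1000).astype(np.float32)))
def comp(name,box,zlo,zhi):
    m=np.zeros(W.shape[:2],bool);m[box[1]:box[3],box[0]:box[2]]=1;m&=(W[...,2]>zlo)&(W[...,2]<zhi)
    Q=W[m];print(name,len(Q),Q.mean(0).round(4) if len(Q) else '',cv2.minAreaRect((Q[:,:2]*1000).astype(np.float32)) if len(Q)>4 else '')
comp('gauge',(295,228,332,262),.08,.13)
comp('key',(335,232,354,258),.045,.1)
comp('bleed',(353,232,370,258),.045,.1)
comp('lock',(300,168,332,195),.085,.11)
comp('metertop',(333,165,366,203),.078,.09)
comp('nip',(366,178,390,203),.075,.11)
E
```

```text
stand [ 0.398 -0.081  0.035]
gauge [ 0.425 -0.038  0.109]
key [ 0.42  -0.12   0.074]
bleed [ 0.422 -0.171  0.064]
meter [ 0.6   -0.136  0.088]
lock [ 0.613 -0.034  0.075]
nip [ 0.588 -0.222  0.065]
top [ 0.444 -0.358  0.013]
jack [ 0.298 -0.319  0.176]
glass [0.407 0.179 0.11 ]
standrect 1263 ((424.40386962890625, -96.6932601928711), (202.0593719482422, 72.25759887695312), 88.92977905273438)
gauge 187 [ 0.4245 -0.0366  0.1065] ((424.88311767578125, -36.332115173339844), (56.10401153564453, 26.986469268798828), 70.65556335449219)
key 31 [ 0.4229 -0.1167  0.0691] ((421.0556640625, -116.20679473876953), (10.564239501953125, 26.29363250732422), 1.3720622062683105)
bleed 24 [ 0.4229 -0.1657  0.0656] ((422.8927001953125, -166.36264038085938), (20.622129440307617, 9.046266555786133), 45.90853500366211)
lock 150 [ 0.6122 -0.0323  0.0931] ((612.8538818359375, -32.65509033203125), (41.755821228027344, 38.62160873413086), 1.1074589490890503)
metertop 662 [ 0.6007 -0.1362  0.084 ] ((602.8272094726562, -136.37884521484375), (85.61780548095703, 94.82646942138672), 83.23190307617188)
nip 17 [ 0.582  -0.2345  0.0878] ((581.9053344726562, -222.30819702148438), (9.496153831481934, 45.92311096191406), 1.399300456047058)
```

View pics/crop.png

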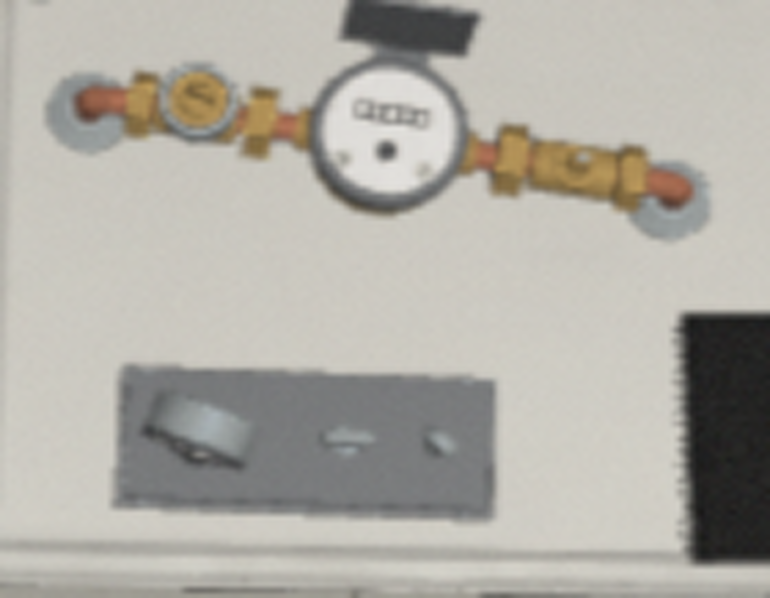

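```bash
cat >> h.py <<'E'
from scipy.spatial.transform import Rotation as Ro
def quat(deg):
    f=np.radians(deg);y=np.array([np.cos(f),np.sin(f),0]);z=np.array([0,0,-1.]);x=np.cross(y,z)
    q=Ro.from_matrix(np.c_[x,y,z]).as_quat();return [q[3],q[0],q[1],q[2]]
def ray(n,u,v,z):
    c=camera_info(n);R=np.array(c['R']);o=-R.T@np.array(c['t'])
    d=R.T@np.array([(u-c['cx'])/c['fx'],(v-c['cy'])/c['fy'],1]);return o+d*(z-o[2])/d[2]
def proj(n,X):
    c=camera_info(n);q=np.array(c['R'])@X+np.array(c['t']);return np.array([q[0]/q[2]*c['fx']+c['cx'],q[1]/q[2]*c['fy']+c['cy']])
E
python3 - <<'E'
from h import *
for b in(0,180):
  for nm,P,ys in[('key',[.424,-.1165,.12],[0]),('lock',[.6125,-.0325,.18],[-20,-40,-96,-106]),('gau',[.4255,-.0367,.2],[-19.4,160.6]),('nip',[.588,-.24,.2],[-6,-20,170])]:
    for y in ys:
      q=kin.inverse_kinematics(P,quat(y+b));print(nm,y+b,None if q is None else np.round(q,2))
# rectified metric view of the plane z=.093 round the lock, 0.25 mm/px, world up=x, left=y
fs=[]
for i in range(12): fs.append(camera('top')[0].astype(float))
im=np.mean(fs,0).astype(np.uint8);np.save('avg.npy',im)
def rect(cx,cy,z,h,mm):
    n=int(2*h/mm);A=[]
    src=[(cx+h,cy+h),(cx+h,cy-h),(cx-h,cy+h)]
    uv=np.float32([proj('top',np.array([a,b,z])) for a,b in [(cx+h,cy+h),(cx+h,cy-h),(cx-h,cy-h),(cx-h,cy+h)]])
    H=cv2.getPerspectiveTransform(uv,np.float32([(0,0),(n,0),(n,n),(0,n)]))
    return cv2.warpPerspective(im,H,(n,n),flags=cv2.INTER_CUBIC)
a=rect(.6125,-.0325,.093,.03,.00015);b=rect(.588,-.24,.092,.03,.00015)
o=np.hstack([a,b])[:,:,::-1].copy();cv2.imwrite('pics/rect.png',o)
E
```

```text
key 0 [-0.6   0.32  1.01  2.01 -0.32  0.98  0.57]
lock -20 [-0.51  0.6   0.85  1.46 -0.45  1.29  0.03]
lock -40 [-0.52  0.6   0.86  1.46 -0.46  1.3  -0.32]
lock -96 [-0.51  0.6   0.85  1.46 -0.45  1.29 -1.3 ]
lock -106 [-0.54  0.61  0.9   1.46 -0.48  1.3  -1.45]
gau -19.4 [-0.75  0.11  0.88  1.92 -0.1   1.15 -0.18]
gau 160.6 [-0.67  0.11  0.79  1.92 -0.08  1.15  2.95]
nip -6 [-0.2   0.67  0.96  1.36 -0.54  1.39  0.65]
nip -20 [-0.2   0.67  0.97  1.36 -0.54  1.39  0.41]
nip 170 [-0.26  0.73  1.12  1.36 -0.66  1.44 -2.48]
key 180 [-0.69  0.37  1.13  2.01 -0.4   1.01 -2.5 ]
lock 160 [-0.29  0.51  0.48  1.45 -0.24  1.24  3.01]
lock 140 [-0.31  0.52  0.51  1.45 -0.26  1.24  2.67]
lock 84 [-0.43  0.55  0.7   1.45 -0.37  1.27  1.77]
lock 74 [-0.44  0.56  0.71  1.45 -0.37  1.27  1.6 ]
gau 160.6 [-0.67  0.11  0.79  1.92 -0.08  1.15  2.95]
gau 340.6 [-0.75  0.11  0.88  1.92 -0.1   1.15 -0.18]
nip 174 [-0.26  0.73  1.12  1.36 -0.66  1.44 -2.41]
nip 160 [-0.26  0.73  1.12  1.36 -0.66  1.44 -2.66]
nip 350 [-0.2   0.67  0.96  1.36 -0.54  1.39  0.58]
```

View pics/rect.png

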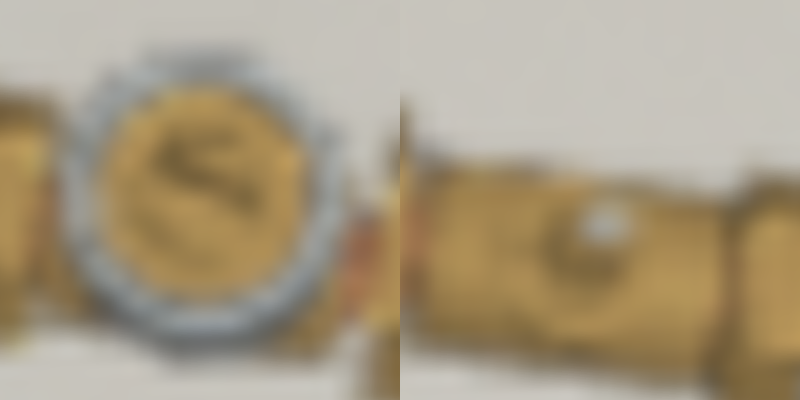

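Rectified view: the lock centre is near (203,193), which puts it at about (0.613,-0.033). The slot runs from (165,165) to (250,205), so the key yaw is about -25°. The silver pin at (607,222) puts the nipple at about (0.584,-0.2405). The lock-nipple distance comes out at 209.5 mm (210 expected) and the meter yaw at -7.9°.

```bash
python3 - <<'E'
from h import *
def st(t):
    s=env.observe();print(t,round(s['time'],2),s['ee_pos'].round(4),s['ft_force'].round(2),s['ft_torque'].round(2),round(s['finger_gap'],4),round(s['gripper_force'],1),np.round(s['q'][6],2))
K=np.array([.424,-.1165])
env.reach([*K,.2],quat(-1));st('above')
env.grip(.05);env.line_to([*K,.075],v=.12)
env.line_to([*K,.061],v=.05);st('down')
env.grip(0.0,40);st('grip')
env.line_to([*K,.13],v=.08);st('up')
snap('side','side2')
p,d=snap('top','top2')
i=cv2.imread('pics/side2.png')[170:290,300:420];cv2.imwrite('pics/s2c.png',cv2.resize(i,None,fx=5,fy=5,interpolation=cv2.INTER_CUBIC))
s=env.observe();tip=s['ee_pos']+[0,0,.002-.047-.001];print(proj('side',tip),proj('side',tip+[0,0,.06]))
E
```

```text
above 3.17 [ 0.4245 -0.1153  0.2   ] [ 0.   -0.28 -0.26] [0.05 0.02 0.05] 0.0853 0.0 0.41
down 5.24 [ 0.4237 -0.1165  0.0607] [ 0.71  0.2  -0.17] [-0.02  0.07  0.04] 0.0502 0.0 0.65
grip 5.69 [ 0.4241 -0.1165  0.0612] [-0.39 -0.42  2.74] [0.02 0.14 0.01] 0.007 43.0 0.65
up 6.7 [ 0.4236 -0.1162  0.1296] [-0.15 -0.46 -0.23] [-0.04  0.   -0.01] 0.0073 42.8 0.53
[339.61935187 222.92199991] [340.14148656 202.89929685]
```

View pics/s2c.png

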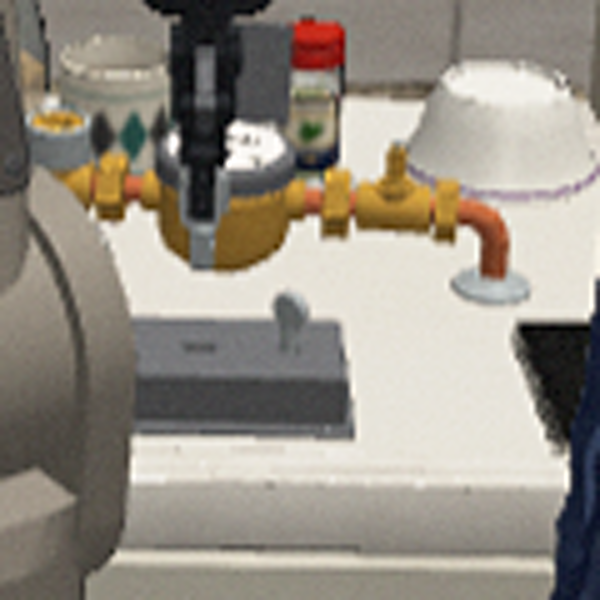

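The key is held, blade tip at crop (203,268) = px (340.6,223.6), about 1 px from the prediction. Next I move above the lock and check the alignment.

```bash
cat >> h.py <<'E'
def st(t):
    s=env.observe();print(t,round(s['time'],2),s['ee_pos'].round(4),s['ft_force'].round(2),s['ft_torque'].round(2),round(s['finger_gap'],4),round(s['gripper_force'],1),np.round(s['q'][6],2));return s
E
python3 - <<'E'
from h import *
for n,P in[('nip',[.5842,-.2405,.095]),('lock',[.613,-.033,.094])]:print(n,proj('side',np.array(P)))
L=np.array([.613,-.033])
env.line_to([.424,-.1165,.2],v=.15)
env.reach([*L,.2],quat(-25));env.line_to([*L,.149],v=.1);s=st('above')
snap('side','side3')
i=cv2.imread('pics/side3.png')[150:230,270:390];cv2.imwrite('pics/s3c.png',cv2.resize(i,None,fx=6,fy=6,interpolation=cv2.INTER_CUBIC))
tip=s['ee_pos']-[0,0,.048];print(proj('side',tip))
E
```

```text
nip [379.05629106 197.3870061 ]
lock [311.23636831 193.39667262]
above 8.92 [ 0.6131 -0.0333  0.1495] [ 0.22 -0.61 -0.76] [-0.01  0.05  0.04] 0.0071 42.7 0.07
[311.34120068 191.13210784]
```

View pics/s3c.png

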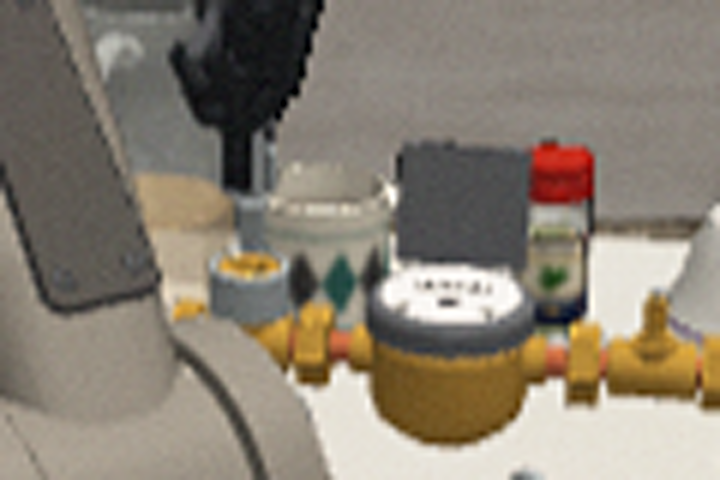

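The key tip (250,245) sits directly over the lock centre (250,265) in the side view. Now I insert it with force feedback.

```bash
python3 - <<'E'
from h import *
L=np.array([.613,-.033]);z=.146
env.line_to([*L,z],v=.05)
f0=env.observe()['ft_force'][2]
while z>.1225:
    z-=.002;env.line_to([*L,z],v=.03)
    s=env.observe();f=s['ft_force']-[0,0,f0]
    print(round(z,4),s['ee_pos'].round(4),f.round(1),s['ft_torque'].round(2))
    if f[2]>6: print('contact');break
E
```

```text
0.144 [ 0.6129 -0.0329  0.1439] [0.  0.3 0.3] [-0.02  0.01  0.02]
0.142 [ 0.6129 -0.0329  0.1418] [-0.7 -0.3  0.5] [ 0.01 -0.03  0.  ]
0.14 [ 0.6129 -0.033   0.1398] [ 0.7 -0.1  0.3] [-0.02 -0.06 -0.08]
0.138 [ 0.6129 -0.033   0.1378] [-0.6 -0.1 -0.5] [-0.02  0.01  0.02]
0.136 [ 0.6129 -0.0329  0.1358] [-0.2  0.2  0. ] [-0.    0.03 -0.03]
0.134 [ 0.6129 -0.0329  0.1338] [-0.3 -0.2  0.2] [-0.06  0.01  0.  ]
0.132 [ 0.6129 -0.0329  0.1318] [-0.6  0.6 -0.2] [ 0.02  0.04 -0.02]
0.13 [ 0.6129 -0.0329  0.1298] [-0.8 -0.2 -0.3] [-0.05 -0.   -0.05]
0.128 [ 0.6129 -0.033   0.1278] [-0.3 -0.1  0.7] [-0.02 -0.01  0.02]
0.126 [ 0.6129 -0.0329  0.1258] [-0.5 -0.1 -0.8] [-0.03  0.03  0.  ]
0.124 [ 0.6129 -0.033   0.1238] [-0.6  0.2 -0.9] [ 0.06 -0.03 -0.02]
0.122 [ 0.6133 -0.0331  0.1232] [-1.6  1.5  5.9] [0.07 0.38 0.02]
```

Fully in with floor contact at about 0.1233. Now I turn it.

```bash
python3 - <<'E'
from h import *
L=[.613,-.033,.1235]
env.line_to(L,v=.03);env.grip(0,60);env.sleep(.3);st('in')
y=-25
while y>-114:
    y-=6 if y>-94 else 3;env.line_to(L,quat(y),v=.05)
    s=env.observe();print(y,round(s['time'],2),s['ee_pos'].round(4),s['ft_force'].round(1),s['ft_torque'].round(3))
    if y<-90 and abs(s['ft_torque'][2])>.6: break
env.sleep(.3);st('end')
E
```

```text
in 12.98 [ 0.6131 -0.033   0.1234] [ 0.21 -0.17  0.78] [-0.04 -0.13 -0.01] 0.0067 62.7 0.08
-31 13.24 [ 0.613  -0.033   0.1234] [0.1 0.5 0.1] [-0.072 -0.091  0.017]
-37 13.5 [ 0.6131 -0.0333  0.1235] [ 1.3 -0.7  0.2] [-0.202 -0.181  0.121]
-43 13.76 [ 0.6131 -0.0333  0.1235] [ 0.2 -0.8  0.1] [-0.26  -0.194  0.083]
-49 14.02 [ 0.6131 -0.0333  0.1235] [ 0.4 -0.6 -0.4] [-0.346 -0.214  0.048]
-55 14.28 [ 0.6131 -0.0333  0.1235] [ 1.9 -1.3 -0.7] [-0.436 -0.265 -0.012]
-61 14.53 [ 0.613  -0.0334  0.1235] [ 0.9 -2.6 -0.3] [-0.512 -0.307  0.009]
-67 14.79 [ 0.613  -0.0334  0.1235] [ 0.9 -3.  -1.1] [-0.664 -0.255  0.025]
-73 15.05 [ 0.613  -0.0334  0.1235] [ 0.5 -3.  -0.6] [-0.694 -0.293  0.074]
-79 15.31 [ 0.6129 -0.0335  0.1235] [ 1.2 -2.5 -0.8] [-0.828 -0.237  0.068]
-85 15.57 [ 0.6129 -0.0334  0.1235] [ 1.5 -4.  -0.2] [-0.945 -0.207  0.048]
-91 15.82 [ 0.6129 -0.0335  0.1235] [-0.2 -4.5 -0.4] [-1.017 -0.152  0.137]
-97 16.08 [ 0.6128 -0.0335  0.1236] [ 0.1 -4.2 -0.2] [-1.108 -0.17   0.083]
-100 16.33 [ 0.6128 -0.0334  0.1235] [-0.2 -5.2 -1.2] [-1.23  -0.058  0.056]
-103 16.58 [ 0.6128 -0.0334  0.1236] [-0.7 -5.   0. ] [-1.228  0.024  0.082]
-106 16.83 [ 0.6128 -0.0335  0.1235] [ 0.3 -4.8 -0. ] [-1.226  0.022  0.08 ]
-109 17.08 [ 0.6128 -0.0335  0.1235] [ 0.4 -5.9 -0.5] [-1.234  0.019  0.099]
-112 17.33 [ 0.6127 -0.0335  0.1235] [ 0.1 -5.  -1.2] [-1.278  0.021  0.18 ]
-115 17.58 [ 0.6125 -0.0335  0.1235] [-1.  -4.8  0.1] [-1.307  0.156  0.339]
end 17.88 [ 0.6125 -0.0335  0.1235] [-0.71 -5.03  0.58] [-1.3   0.15  0.37] 0.007 63.2 -1.35
```

```bash
python3 - <<'E'
from h import *
L=[.6128,-.0333,.1235]
for y in(-118,-121):
    env.line_to(L,quat(y),v=.05);s=st(y)
    if abs(s['ft_torque'][2])>1:break
env.sleep(.3)
env.line_to(L,quat(y+6),v=.05);st('back')
env.grip(.03);st('open')
env.grip(.05)
env.line_to([L[0],L[1],.21],v=.1);st('up')
G=np.array([.4255,-.0367])
env.reach([*G,.21],quat(-19.4));st('gauge')
p,d=snap('side','side4');p,d=snap('top','top4')
a=cv2.imread('pics/side4.png')[150:240,270:380];cv2.imwrite('pics/s4c.png',cv2.resize(a,None,fx=7,fy=6.5,interpolation=cv2.INTER_CUBIC))
E
```

```text
-118 18.13 [ 0.6125 -0.0335  0.1235] [-0.8  -5.81 -0.06] [-1.23  0.13  0.48] 0.0067 64.3 -1.4
-121 18.38 [ 0.6124 -0.0335  0.1235] [-0.62 -4.76  0.37] [-1.32  0.21  0.73] 0.0066 67.0 -1.46
back 18.94 [ 0.6125 -0.0336  0.1236] [ 0.03 -4.8  -0.5 ] [-1.32  0.07  0.35] 0.0071 63.1 -1.36
open 19.29 [ 0.6129 -0.0316  0.1233] [-0.53 -0.33 -0.64] [-0.04 -0.    0.01] 0.0301 0.0 -1.37
up 20.64 [ 0.6124 -0.033   0.2092] [ 0.53 -0.43 -0.48] [-0.    0.03 -0.02] 0.0498 0.0 -1.45
gauge 21.85 [ 0.426  -0.0367  0.2101] [0.5  0.3  0.07] [-0.04 -0.05  0.07] 0.0499 0.0 -0.12
```

View pics/s4c.png

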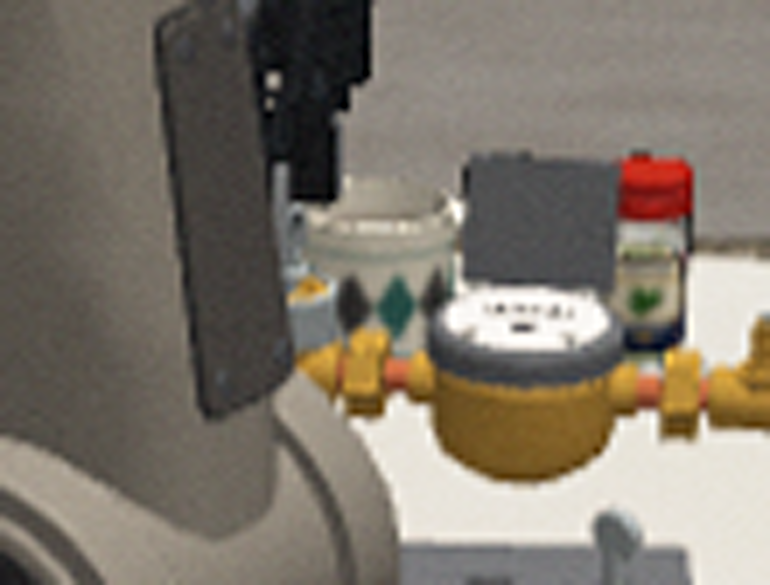

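The key stands in the lock at (295,235), shut against a clear stop. Next is the gauge.

```bash
python3 - <<'E'
from h import *
G=np.array([.4255,-.0367]);N=np.array([.5842,-.2405])
env.line_to([*G,.11],v=.1);env.line_to([*G,.083],v=.05);st('down')
env.grip(0,60);st('grip')
env.line_to([*G,.25],v=.12);st('up')
env.reach([*N,.25],quat(-19.4));env.line_to([*N,.172],v=.1);s=st('nip')
m=s['ee_pos']-[0,0,.07];print(proj('side',m),proj('side',m+[0,0,.1]),proj('side',np.array([*N,.095])))
snap('side','side5');p,d=snap('top','top5')
a=cv2.imread('pics/side5.png')[140:230,310:430];b=cv2.imread('pics/top5.png')[160:220,300:400]
a=cv2.resize(a,(720,540),interpolation=cv2.INTER_CUBIC);cv2.imwrite('pics/s5c.png',a);cv2.imwrite('pics/t5c.png',cv2.resize(b,None,fx=8,fy=8,interpolation=cv2.INTER_CUBIC))
E
```

```text
down 23.79 [ 0.4255 -0.0369  0.0829] [0.03 0.41 0.66] [0.06 0.01 0.01] 0.0497 0.0 0.13
grip 24.12 [ 0.4258 -0.0367  0.0833] [-0.73 -0.88  2.51] [ 0.01  0.04 -0.04] 0.0253 58.8 0.13
up 25.67 [ 0.425  -0.0367  0.2494] [-1.3   0.62 -2.02] [0.   0.03 0.03] 0.0254 58.8 -0.19
nip 27.61 [ 0.5845 -0.2409  0.1728] [ 0.1   0.28 -1.25] [-0.    0.01 -0.07] 0.025 58.9 0.54
[379.32805102 194.96695387] [381.18091944 163.69510894] [379.05629106 197.3870061 ]
```

View pics/s5c.png

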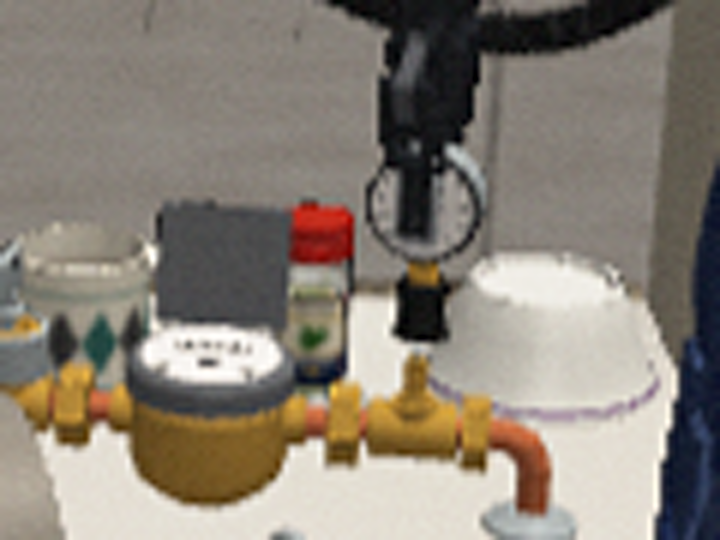

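View pics/t5c.png

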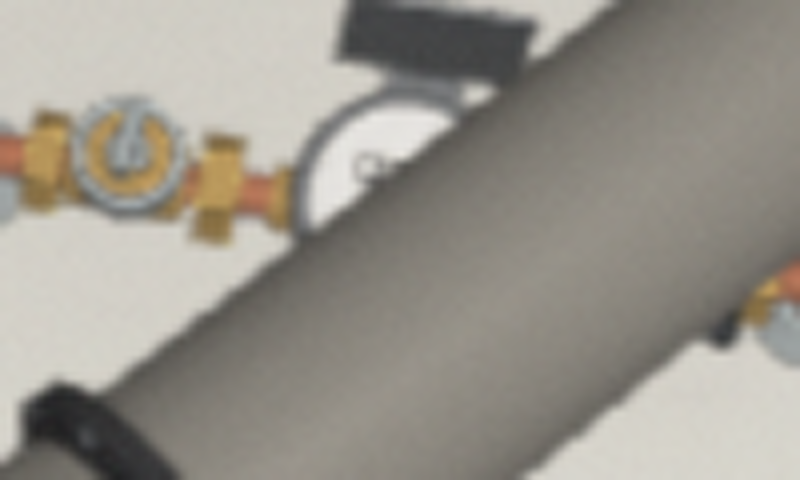

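The gauge is upright. Its mouth at (421,333) sits about 1 mm to the right of the nipple at (417,360). The top view shows the key standing in the lock, bow across the pipe, shut. I shift 1 mm and descend with force feedback.

```bash
python3 - <<'E'
from h import *
P=np.array([.5842,-.2397]);z=.166
env.line_to([*P,z],v=.05);env.sleep(.2)
F=lambda:np.mean([(env.sleep(.02),env.observe()['ft_force'])[1] for _ in range(8)],0)
f0=F();print('f0',f0.round(2))
while z>.1440:
    z-=.002 if z>.1505 else .0005;env.line_to([*P,z],v=.03)
    f=F()-f0;s=env.observe();print(round(z,4),s['ee_pos'].round(4),f.round(2),s['ft_torque'].round(2),round(s['time'],1))
    if f[2]>5.3 or (z>.151 and f[2]>3): print('stop');break
E
```

```text
f0 [ 0.19  0.24 -1.66]
0.164 [ 0.5842 -0.2397  0.164 ] [-0.25 -0.06 -0.04] [ 0.02  0.01 -0.03] 28.7
0.162 [ 0.5842 -0.2397  0.162 ] [-0.35 -0.31 -0.11] [-0.01 -0.    0.04] 29.1
0.16 [ 0.5842 -0.2397  0.16  ] [-0.23 -0.38  0.09] [-0.02 -0.02  0.03] 29.5
0.158 [ 0.5842 -0.2397  0.158 ] [ 0.14 -0.2   0.11] [ 0.01  0.   -0.06] 29.9
0.156 [ 0.5842 -0.2397  0.156 ] [-0.39 -0.27  0.05] [ 0.02 -0.01  0.01] 30.2
0.154 [ 0.5842 -0.2397  0.154 ] [-0.19 -0.13 -0.4 ] [ 0.02 -0.05 -0.04] 30.6
0.152 [ 0.5842 -0.2397  0.152 ] [-0.46 -0.43 -0.62] [ 0.02 -0.1   0.02] 31.0
0.15 [ 0.5842 -0.2397  0.15  ] [-0.26 -0.45 -0.01] [ 0.01 -0.02  0.  ] 31.4
0.1495 [ 0.5842 -0.2397  0.1495] [-0.17  0.   -0.27] [-0.05  0.02 -0.03] 31.8
0.149 [ 0.5842 -0.2397  0.149 ] [ 0.11 -0.36 -0.28] [0.01 0.01 0.01] 32.1
0.1485 [ 0.5842 -0.2397  0.1485] [-0.13 -0.58 -0.47] [ 0.03 -0.01 -0.02] 32.5
0.148 [ 0.5842 -0.2397  0.1482] [-0.67 -0.3   1.61] [0.08 0.09 0.06] 32.9
0.1475 [ 0.5842 -0.2397  0.1476] [-0.39  0.34  2.48] [0.17 0.26 0.05] 33.3
0.147 [ 0.5842 -0.2397  0.1471] [-0.73  0.26  3.12] [ 0.1   0.19 -0.02] 33.7
0.1465 [ 0.5842 -0.2397  0.1466] [-0.92  0.22  3.4 ] [0.14 0.18 0.03] 34.1
0.146 [ 0.5842 -0.2397  0.1461] [-0.89  0.61  3.92] [ 0.17  0.19 -0.06] 34.5
0.1455 [ 0.5842 -0.2397  0.1456] [-0.98  0.28  4.17] [0.18 0.23 0.02] 34.8
0.145 [ 0.5842 -0.2398  0.1451] [-1.13  0.7   5.24] [ 0.17  0.25 -0.04] 35.2
0.1445 [ 0.5842 -0.2398  0.1446] [-0.87  0.68  5.32] [0.14 0.26 0.01] 35.6
stop
```

```bash
python3 - <<'E'
from h import *
env.sleep(1.3);st('hold')
print(env.hand_in())
E
```

```text
hold 36.9 [ 0.5842 -0.2397  0.1445] [-1.25  0.18  4.57] [ 0.12  0.25 -0.02] 0.0253 59.2 0.56
the job is handed in; nothing more can be done
None
```

I shut the inlet valve to its stop and left the key standing in the lock. The gauge is held on the test nipple with its pin about 3.5 mm in and roughly 5–6 N of press; I handed the job in at about 37 s, and no verdict came back.

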